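Take the lift-off lid from a parts bin and rack it

ROBOT

A 7-joint arm with a two-finger parallel gripper is mounted at the origin on a cart in front of the work surface, level with it; the furniture and walls round the work are solid. World frame = base frame: x ahead of the robot, y to its left, z up, the work surface at z = 0. Lengths are in m, angles in rad, forces in N, time in s.
With the tool pointing down it reaches from about 0.4 to 0.85 m from the base axis. Payload 10.4 kg.
Tool frame: the origin (TCP) lies between the finger pads; the fingertips stand 22 mm ahead of it and the grasp point (between the pads) lies 3 mm ahead of it (r.nose_length is the distance from the TCP to the fingertips, in m); z points along the fingers, y is the line along which they close (so a half turn about z gives the same grasp; the last joint's range is limited). The gripper opens to 87 mm and grips with 3 to 60 N. Pads are 19 mm wide; open, the fingers measure 117 mm over their backs; the gripper's body (75 mm by 190 mm) begins 51 mm behind the grasp point.
Start: joints at [-1.16, 0.332, -0.065, 1.46, 0.022, 1.35, -0.088], TCP at [0.263, 0.567, 0.245] pointing down, gripper open.
Joint ranges: [-2.6, 2.6], [-0.5, 2.12], [-1.47, 1.34], [0.16, 2.42], [-1.27, 4.41], [0.06, 2.06], [-2.6, 2.6]. Speed limits (rad/s): [2.22, 2.22, 2.79, 2.79, 3.14, 3.14, 3.14].

INTERFACE

Orientations are given as a unit quaternion [x, y, z, w].
In Python, from bench import readout, cams, r gives the robot as it stands. The module is installed in compiled form; this text tells all that it offers.
- The arm moves only by the tool step_arm, never from a script. Its argument "deltas" is a list that holds one entry, the list of rows, each a list of 7 numbers: the turn, a rotation vector about the tool's x, y, z in rad, then the shift along the tool's x, y, z in m, then the opening in per cent of the stroke, from 0 (shut) to 100 (fully open). A call has 1 to 20 rows; each row is the pose to reach, as a shift and turn from the pose commanded when the call began, along the tool's axes at that moment; what a row does not reach only later rows make up. A row lasts 1/8 s, in which the tool goes at most 62.5 mm and 10.7 degrees, less where a joint would pass 70% of its speed; a pose out of reach is approached as far as the arm can. A call with a gripper value outside its range is refused whole. The fingers move at their own pace and stop on an object; "squeeze" is the grip in N (left out, the last holds). Time passes only in rows, so rows that repeat a pose let the fingers close. It gives the time, the measured TCP pose, the force, the opening and the grip force at its end, in the units of the state.
- readout.read_state(): the state, without advancing time (a new reading comes with each control period).
- cams.camera(name): name is "scene" or "top" or "wrist"; returns a dict with "img" (400x640x3 uint8, red, green, blue), "fx", "fy", "cx", "cy" (pixels), "origin" and "rotation" of the camera in the world; the wrist camera has in their place "T_tool_cam" (4x4, takes a point from camera to tool coordinates, whose origin is the TCP and whose axes are the flange's). Camera axes: x right, y up, looking along -z (the intrinsics and any distortion apply to the point x, -y, -z); pixel columns grow to the right and rows downward; lengths in m; the calibration is good to about 2 mm. The wrist camera is an equidistant fisheye: a pixel r from the principal point sees the ray r / f radians off the axis. A picture is of the moment at which its call begins: read the wrist's pose just before it. There is no depth.
- r.close_job(): hands the job in; it is judged then, once.
The state is a dict: "time": time; "joint_positions": joint angles; "joint_vel": joint speeds; "joint_torque": joint torques, N m; "ee_pos": TCP position; "eef_rot": TCP orientation; "ft_force": force on the tool from outside, world axes, zero at the start; "torque": the same for the moment, N m; "width": finger opening in m; "grip_force": force on a finger pad.
Only numpy, scipy, OpenCV 4.12 (cv2) and the standard library are available. Lean on these libraries where they do the work, as an engineer would, in place of code of your own. Each camera call takes 0.05 s, during which the arm holds its last target. There are 200 camera calls.

TASK

Take the lid off the plywood parts bin so the bin can be filled: tip the lid up by its tab until it stands by itself against the back stop and let go of it, then take it again, lift it straight up off its hinge pins without forcing them and carry it upright. Lower it gently, without dropping it or pressing it down hard, into the slot between the two wire hoops of the lid rack, so that it stands on the rack's base with the tab up, and leave it there. Leave the roll of tape, the tape measure and the pliers where they lie.

Things in the scene. Friction and masses are not known exactly. Their poses are not given: they have to be found in the camera images.
- bin: Open plywood box 100 (x) x 220 (y) x 90 mm high, walls 6 mm, fixed to the worktop. Origin: centre of its underside; +x points from the tab side to the hinge side, z up. Behind the hinge side a steel bracket 50 mm wide (y within 25 mm) stands up to z = 123 mm, near face at x = 91 mm: the back stop of the raised lid.
- bin_pins (a point): Middle of the bin's hinge line, at bin x = 67, z = 78 mm. Two fixed steel pins, 7 mm thick, centred 75 mm either side, run along bin y between lugs. The hinge turns freely: below about 75 degrees the lid falls shut; beyond, it falls back and rests on the stop about 3 degrees past vertical. Low, the lid cannot leave the pins (bin wall); upright, it comes off straight up.
- lid: Loose plywood lid, 0.2 to 0.45 kg. Origin on the hinge line (at bin_pins while it hangs there). Its axes equal the bin's while shut: x along the board from tab to hinge edge, y along the hinge, z out of the outer face. Board 220 mm wide, 10 mm thick (z = 12 to 22), from x = -118 to +6 mm, with a tab in the middle of its front edge.
- lid_tab (a point): Middle of the lid's tab (lid x = -140, z = 17 mm). The tab is 30 mm wide (y), 10 mm thick and ends at x = -160 mm. Shut, it sticks out 43 mm past the bin's front wall, its underside 90 mm above the worktop, free to reach under. Raised, it is the top of the lid and its 30 mm width can be gripped from above.
- lid_edge (a point): Middle of the board's hinge edge (lid x = +6, z = 17 mm), the lower edge of the raised lid. Beside it two steel U hooks (14 mm wide, at y = +-75 mm, reaching to x = +13, z = -12 mm) sit over the pins; their slots, 10 mm wide and 18 mm deep, open towards lid +x, so down when the lid is up, and end 7 mm below this edge.
- rack: Fixed lid rack: plywood base 120 (x) x 90 (y) x 12 mm; two upright wire hoops (6 mm wire, 80 mm wide along y, 88 mm high) at x = -17 and +17 mm leave a slot 28 mm wide along y in the middle. Origin: centre of the underside. The lid stands with its hinge edge on the base, tab up, hooks hanging down past the base's two ends; either face may point either way.
- blue_tape: Bystander: roll of blue masking tape, 108 mm across, 36 mm high, lying flat; origin at the centre of its underside.
- tape_measure: Bystander: yellow tape measure, 43x80x60 mm; origin at the centre of its underside.
- pliers: Bystander: pliers with red handles, 186x48x12 mm, lying flat; origin at the centre of the underside.
Things that resemble listed ones, but are neither listed nor needed, are in the scene too. Leave any green look-alike of the rack alone.

How it is judged:
By the outcome, as a careful person would: the job done as asked, in the order asked, and still so for the second after the job is handed in, with the robot touching nothing.
It also fails if it takes over 58 s, if anything falls off the work surface, if the arm or the gripper's body presses on something with over 40 N, if the wrist force passes 120 N, or if a joint passes its speed limit or range.

## Working session

There is one attempt and no reset: what is moved stays moved. The work goes in short steps, Python scripts to look and compute and a tool call to move; the robot and the scene stay as the last step left them, time stands still between calls to the robot, and variables do not carry over. Pictures are saved under pics/ and viewed, at most 10 in all, crops included, and the job is handed in when it is done.

Besides the shell and the picture viewer there is one more tool, called by a JSON object that holds its "method" and its "body", one argument or row to a line. step_arm: Moves the arm, as the interface text tells. Its arguments: {"type":"object","properties":{"deltas":{"type":"array"},"squeeze":{"type":"number"}},"required":["deltas"]}

```bash
mkdir -p pics; cat > h.py <<'E'
import numpy as np, cv2
from bench import readout, cams, r
from scipy.spatial.transform import Rotation as R
def snap(n,f):
    s=readout.read_state(); c=cams.camera(n); cv2.imwrite(f,c["img"][:,:,::-1]); return s,c
E
python3 - <<'E'
from h import *
import pickle
for n in("scene","top"):
    s,c=snap(n,f"pics/{n}0.png"); pickle.dump({k:v for k,v in c.items()},open(n+".pkl","wb"))
    print(n,c["fx"],c["fy"],c["cx"],c["cy"],c["origin"],c["rotation"],[k for k in c])
print(s["ee_pos"],s["eef_rot"],s["ft_force"])
E
```

```text
scene 486.25350020409644 486.25350020409644 313.2017708939984 196.89584970856387 [-0.42281719 -0.88750872  1.33116919] [ 0.39029199 -0.15847417 -0.31908388  0.84896618] ['img', 'fx', 'fy', 'cx', 'cy', 'origin', 'rotation']
top 471.690852362711 471.690852362711 312.52034955588704 200.7919962879891 [0.33081569 0.18033964 1.6250703 ] [ 0.04564507 -0.05813142 -0.6966079   0.71363485] ['img', 'fx', 'fy', 'cx', 'cy', 'origin', 'rotation']
[0.26255611 0.56677912 0.24377873] [ 2.15200766e-01  9.76569580e-01 -6.85598846e-04 -1.22492831e-04] [ 0.53476461 -0.54390991  0.06182924]
```

View pics/top0.png

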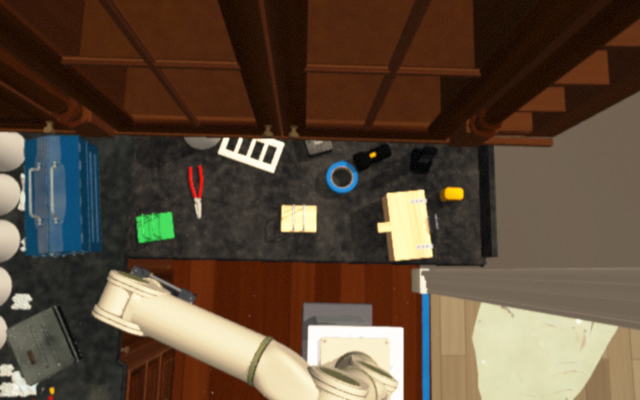

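View pics/scene0.png

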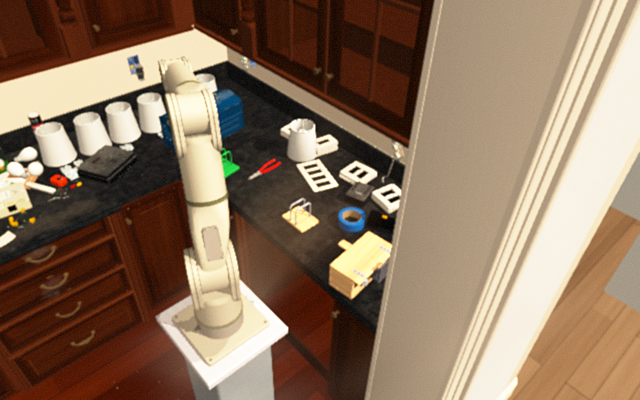

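The top view shows the bin at about (408,226) with its tab to the left at (384,228). The plywood rack is at (299,219) and the green look-alike at (155,227). I'll enlarge that area.

```bash
python3 - <<'E'
import cv2
i=cv2.imread("pics/top0.png")[180:275,270:450]
cv2.imwrite("pics/c1.png",cv2.resize(i,None,fx=4.4,fy=4.4,interpolation=cv2.INTER_CUBIC))
E
cat >> h.py <<'E'
import pickle
def ray(n,u,v):
    c=pickle.load(open(n+".pkl","rb")); d=np.array([(u-c["cx"])/c["fx"],-(v-c["cy"])/c["fy"],-1])
    return np.array(c["origin"]), R.from_quat(c["rotation"]).apply(d)
def at(n,u,v,z):
    o,d=ray(n,u,v); return o+d*(z-o[2])/d[2]
E
```

```text
(no output)
```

View pics/c1.png

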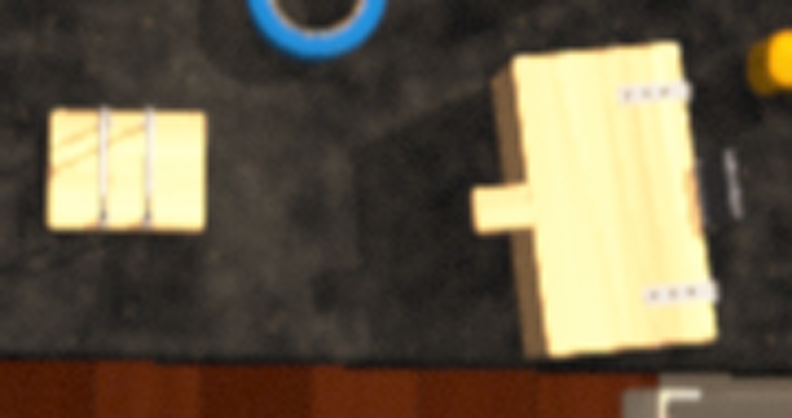

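```bash
python3 - <<'E'
from h import *
np.set_printoptions(precision=4,suppress=True)
f=lambda u,v,z: at("top",270+(u+.5)/4.4-.5,180+(v+.5)/4.4-.5,z)
P=np.array([f(*p,.1) for p in[(515,58),(680,42),(717,342),(547,356),(472,188),(476,235)]]);print(P)
# lid local (x,y): tab side to hinge side = image right = world -y ; bin +y = up in the image?
L=np.array([(-118,110),(6,110),(6,-110),(-118,-110),(-160,15),(-160,-15)])/1e3
def fit(L,W):
    a=L-L.mean(0);b=W-W.mean(0); th=np.arctan2((a[:,0]*b[:,1]-a[:,1]*b[:,0]).sum(),(a*b).sum())
    c,s=np.cos(th),np.sin(th);M=np.array([[c,-s],[s,c]]);t=W.mean(0)-M@L.mean(0);print("th",th,np.degrees(th),"t",t,"res",W-(L@M.T+t));return th,t
fit(L,P[:,:2])
Q=np.array([f(*p,.012) for p in[(50,110),(206,112),(206,231),(46,230)]]);print(Q)
fit(np.array([(-60,45),(60,45),(60,-45),(-60,-45)])/1e3,Q[:,:2])
print(at("top",342,177,.036))
s=readout.read_state();print(R.from_quat(s["eef_rot"]).as_matrix())
print(cams.camera("wrist")["T_tool_cam"])
# surroundings: hall cabinets from 
print(at("top",300,262,0),at("top",300,137,0))
E
```

```text
[[ 0.5896 -0.0872  0.1   ]
 [ 0.605  -0.2111  0.1   ]
 [ 0.3823 -0.2357  0.1   ]
 [ 0.3692 -0.1106  0.1   ]
 [ 0.4913 -0.0552  0.1   ]
 [ 0.4565 -0.0583  0.1   ]]
th -1.4596703299145724 -83.63294938457346 t [ 0.4924 -0.2165] res [[ 0.001  -0.0002]
 [ 0.0026 -0.0009]
 [-0.0014 -0.0011]
 [-0.0008  0.0008]
 [ 0.0017  0.0006]
 [-0.0032  0.0008]]
[[0.5537 0.263  0.012 ]
 [0.5553 0.1407 0.012 ]
 [0.4618 0.1386 0.012 ]
 [0.4595 0.263  0.012 ]]
th -1.5572682825304889 -89.22490015858328 t [0.5076 0.2013] res [[ 0.002   0.001 ]
 [ 0.0019 -0.0013]
 [-0.0016 -0.0021]
 [-0.0022  0.0023]]
[0.6515 0.0555 0.036 ]
[[-0.9074  0.4203 -0.0005]
 [ 0.4203  0.9074 -0.0011]
 [-0.     -0.0012 -1.    ]]
[[ 0.0001  0.9634  0.2682  0.0735]
 [ 1.     -0.0001 -0.0001  0.0002]
 [-0.0001  0.2682 -0.9634 -0.1404]
 [ 0.      0.      0.      1.    ]]
[0.3592 0.1923 0.    ] [0.7995 0.204  0.    ]
```

```bash
cat >> h.py <<'E'
np.set_printoptions(precision=4,suppress=True)
def Rt(deg): # tool down, tool y at heading deg
    a=np.radians(deg); y=np.array([np.cos(a),np.sin(a),0]); z=np.array([0,0,-1.]); return R.from_matrix(np.array([np.cross(y,z),y,z]).T)
def delta(p,deg):
    s=readout.read_state(); q=R.from_quat(s["eef_rot"])
    print((q.inv()*Rt(deg)).as_rotvec(), q.inv().apply(np.array(p)-s["ee_pos"]))
E
python3 -c "
from h import *
delta([.476,-.071,.2],6.4)"
```

```text
[-0.001   0.0006  1.0253] [-0.4617 -0.489   0.0445]
```

{"method": "step_arm", "body": {
  "deltas": [
    [[0,0,0.08,-0.04,-0.042,0,100],[0,0,0.16,-0.08,-0.085,0,100],[0,0,0.25,-0.12,-0.127,0,100],[0,0,0.33,-0.16,-0.169,0,100],[0,0,0.42,-0.2,-0.212,0,100],[0,0,0.5,-0.24,-0.254,0.01,100],[0,0,0.6,-0.28,-0.297,0.01,100],[0,0,0.7,-0.32,-0.339,0.02,100],[0,0,0.8,-0.36,-0.381,0.02,100],[0,0,0.9,-0.4,-0.424,0.03,100],[0,0,1.0,-0.44,-0.466,0.04,100],[0,0,1.025,-0.462,-0.489,0.045,100],[0,0,1.025,-0.462,-0.489,0.045,100],[0,0,1.025,-0.462,-0.489,0.045,100]]
  ]
}}

```text
time: 1.9
ee_pos: [0.4762, -0.0699, 0.1994]
eef_rot: [0.666, 0.746, -0.0, -0.0]
ft_force: [0.6, 0.9, 0.8]
width: 0.0869
grip_force: 0.0
```

```bash
python3 - <<'E'
from h import *
s,c=snap("wrist","pics/w1.png"); pickle.dump((s,c),open("w1.pkl","wb"))
print(c["fx"],c["cx"],c["cy"],s["joint_positions"])
E
```

```text
309.70691628693146 319.90794182929335 207.45586539740668 [-0.5029  0.0305  0.5705  1.9162 -0.018   1.2003  0.187 ]
```

View pics/w1.png

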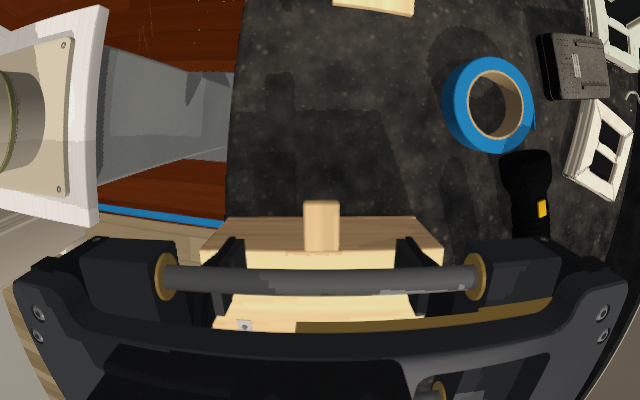

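The wrist view shows the tab end at (304..339, 201), roughly centred between the fingers. The board's front edge is at row ~250. Next I'll convert those pixels to world positions.

```bash
cat >> h.py <<'E'
def wat(s,c,u,v,z):
    x=(u-c["cx"]);y=(v-c["cy"]);rr=np.hypot(x,y)+1e-9;t=rr/c["fx"]
    d=np.array([x/rr*np.sin(t),-y/rr*np.sin(t),-np.cos(t)]);T=np.array(c["T_tool_cam"]);q=R.from_quat(s["eef_rot"])
    o=q.apply(T[:3,3])+s["ee_pos"];d=q.apply(T[:3,:3]@d);return o+d*(z-o[2])/d[2]
E
python3 - <<'E'
from h import *
s,c=pickle.load(open("w1.pkl","rb"))
a=wat(s,c,304,202,.1);b=wat(s,c,339,202,.1);print(a,b,(a+b)/2, "expect",np.array([.4924,-.2165])-.16*np.array([.1109,-.9938]))
d=wat(s,c,200,250,.1);e=wat(s,c,443,250,.1);print(d,e)
delta([.476,-.071,.098],6.4)
E
```

```text
[ 0.4622 -0.06    0.1   ] [ 0.49   -0.0568  0.1   ] [ 0.4761 -0.0584  0.1   ] expect [ 0.4747 -0.0575]
[ 0.3739 -0.114   0.1   ] [ 0.5888 -0.0898  0.1   ]
[-0.     -0.0006  0.0022] [-0.0015 -0.0004  0.1015]
```

{"method": "step_arm", "body": {
  "deltas": [
    [[0,0,0,-0.001,0,0.04,100],[0,0,0,-0.001,0,0.08,100],[0,0,0,-0.001,0,0.101,100],[0,0,0,-0.001,0,0.101,60],[0,0,0,-0.001,0,0.101,20],[0,0,0,-0.001,0,0.101,20],[0,0,0,-0.001,0,0.101,20],[0,0,0,-0.001,0,0.101,20]]
  ],
  "squeeze": 12
}}

```text
time: 2.95
ee_pos: [0.4767, -0.0717, 0.0989]
eef_rot: [0.666, 0.746, 0.0, 0.0]
ft_force: [-0.3, 0.3, -0.4]
width: 0.0453
grip_force: 0.0
```

```bash
python3 - <<'E'
from h import *
s=readout.read_state();print({k:s[k] for k in("time","ee_pos","ft_force","torque","width","grip_force")})
q=R.from_quat(s["eef_rot"])
u=np.array([-.1118,.9937,0]);up=np.array([0,0,1])
f=lambda a:(146*np.cos(a)-17*np.sin(a))*u+(146*np.sin(a)+17*np.cos(a))*up
for d in range(0,95,6): print(d,(q.inv().apply(f(np.radians(d))-f(0))/1e3).round(4))
E
```

```text
{'time': 2.95, 'ee_pos': array([ 0.4767, -0.0717,  0.0989]), 'ft_force': array([-0.3493,  0.3326, -0.3532]), 'torque': array([-0.0569,  0.0828,  0.0272]), 'width': 0.04533866082285936, 'grip_force': 0.0}
0 [0. 0. 0.]
6 [-0.0026  0.     -0.0152]
12 [-0.0067  0.     -0.03  ]
18 [-0.0124  0.     -0.0443]
24 [-0.0195  0.     -0.0579]
30 [-0.028   0.     -0.0707]
36 [-0.0379  0.0001 -0.0826]
42 [-0.0489  0.0001 -0.0933]
48 [-0.0609  0.0001 -0.1029]
54 [-0.0739  0.0001 -0.1111]
60 [-0.0877  0.0001 -0.118 ]
66 [-0.1021  0.0001 -0.1233]
72 [-0.117   0.0001 -0.1271]
78 [-0.1322  0.0001 -0.1294]
84 [-0.1476  0.0001 -0.13  ]
90 [-0.163   0.0001 -0.129 ]
```

{"method": "step_arm", "body": {
  "deltas": [
    [[0,0,0,0,0,0,20],[0,0,0,0,0,0,20],[0,0,0,0,0,0,20],[0,0,0,0,0,0,20]]
  ],
  "squeeze": 12
}}

```text
time: 3.45
ee_pos: [0.4765, -0.0718, 0.0986]
eef_rot: [0.666, 0.746, 0.0, 0.0]
ft_force: [-0.4, -0.7, 1.2]
width: 0.0296
grip_force: 12.0
```

{"method": "step_arm", "body": {
  "deltas": [
    [[0,0,0,-0.001,0,-0.008,20],[0,0,0,-0.003,0,-0.015,20],[0,0,0,-0.007,0,-0.03,20],[0,0,0,-0.012,0,-0.044,20]]
  ]
}}

```text
time: 3.95
ee_pos: [0.4779, -0.0843, 0.1438]
eef_rot: [0.667, 0.745, 0.0, 0.0]
ft_force: [0.7, -0.6, -3.5]
width: 0.03
grip_force: 12.0
```

{"method": "step_arm", "body": {
  "deltas": [
    [[0,0,0,-0.007,0,-0.014,20],[0,0,0,-0.016,0,-0.027,20],[0,0,0,-0.026,0,-0.039,20],[0,0,0,-0.037,0,-0.049,20],[0,0,0,-0.049,0,-0.059,20],[0,0,0,-0.062,0,-0.067,20],[0,0,0,-0.076,0,-0.074,20],[0,0,0,-0.09,0,-0.079,20],[0,0,0,-0.105,0,-0.083,20],[0,0,0,-0.12,0,-0.085,20],[0,0,0,-0.135,0,-0.086,20],[0,0,0,-0.148,0,-0.085,20],[0,0,0,-0.15,0,-0.085,20],[0,0,0,-0.15,0,-0.085,20]]
  ]
}}

```text
time: 5.7
ee_pos: [0.4945, -0.2327, 0.2273]
eef_rot: [0.666, 0.746, -0.0, -0.0]
ft_force: [-0.4, 0.2, -3.7]
width: 0.0303
grip_force: 12.0
```

```bash
python3 - <<'E'
from h import *
s,c=snap("scene","pics/s1.png");print(s["ee_pos"],s["ft_force"],s["torque"])
i=cv2.imread("pics/s1.png")[170:320,270:420];cv2.imwrite("pics/s1c.png",cv2.resize(i,None,fx=4,fy=4))
E
```

```text
[ 0.4945 -0.2327  0.2273] [-0.4026  0.1615 -3.7093] [0.0247 0.0059 0.0413]
```

View pics/s1c.png

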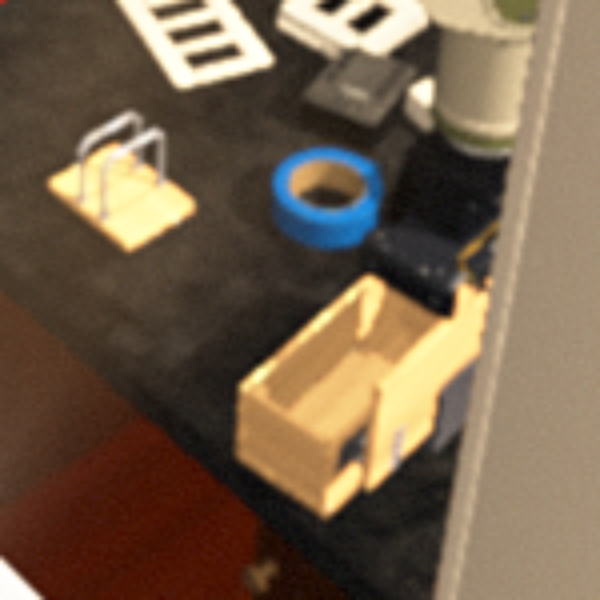

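The lid is upright and the bin is open. I'll tip it the last couple of degrees and release it.

{"method": "step_arm", "body": {
  "deltas": [
    [[0,0,0,-0.003,0,0.001,20],[0,0,0,-0.005,0,0.002,20],[0,0,0,-0.006,0,0.002,20],[0,0,0,-0.006,0,0.002,45],[0,0,0,-0.006,0,0.002,60],[0,0,0,-0.006,0,0.002,70],[0,0,0,-0.006,0,0.002,70],[0,0,0,-0.006,0,0.002,70],[0,0,0,-0.006,0,0.002,70],[0,0,0,-0.006,0,0.002,70],[0,0,0,-0.006,0,0.002,70],[0,0,0,-0.006,0,0.002,70]]
  ]
}}

```text
time: 7.25
ee_pos: [0.4953, -0.2387, 0.2255]
eef_rot: [0.666, 0.746, 0.0, -0.0]
ft_force: [0.4, 0.0, 0.2]
width: 0.0612
grip_force: 0.0
```

```bash
python3 - <<'E'
from h import *
s,c=snap("wrist","pics/w2.png");pickle.dump((s,c),open("w2.pkl","wb"));print(s["ee_pos"],s["ft_force"],s["width"],s["grip_force"])
E
```

```text
[ 0.4953 -0.2387  0.2255] [0.4366 0.0336 0.2024] 0.06115005558692522 0.0
```

View pics/w2.png

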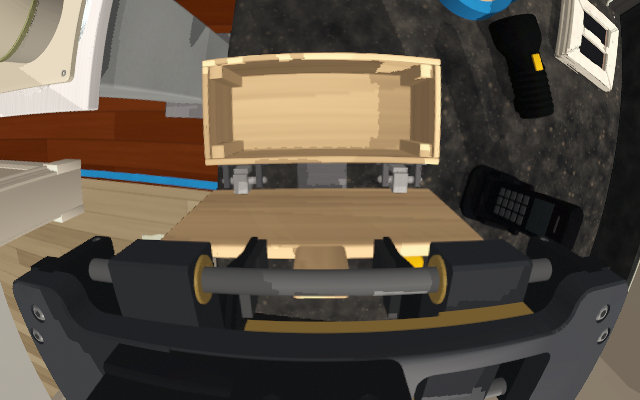

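The lid stands by itself against the stop, with the tab between the open fingers at (320,270). I'll take it again, straighten it slightly and lift.

{"method": "step_arm", "body": {
  "deltas": [
    [[0,0,0,0,0,0,70],[0,0,0,0,0,0,70],[0,0,0,-0.001,0,0,20],[0,0,0,-0.001,0,0,20],[0,0,0,-0.001,0,0,20],[0,0,0,-0.001,0,0,20],[0,0,0,-0.001,0,0,20],[0,0,0,-0.001,0,0,20],[0,0,0,-0.001,0,0,20],[0,0,0,0.002,0,0,20],[0,0,0,0.004,0,0,20],[0,0,0,0.004,0,-0.002,20],[0,0,0,0.004,0,-0.004,20]]
  ],
  "squeeze": 25
}}

```text
time: 8.93
ee_pos: [0.4943, -0.2344, 0.2289]
eef_rot: [0.666, 0.746, -0.0, -0.001]
ft_force: [-0.1, -1.7, -5.1]
width: 0.0298
grip_force: 25.0
```

{"method": "step_arm", "body": {
  "deltas": [
    [[0,0,0,0,0,-0.003,20],[0,0,0,0,0,-0.006,20],[0,0,0,0,0,-0.009,20]]
  ]
}}

```text
time: 9.3
ee_pos: [0.4947, -0.2347, 0.2387]
eef_rot: [0.666, 0.746, 0.0, -0.0]
ft_force: [-0.3, -1.1, -3.4]
width: 0.0297
grip_force: 25.0
```

Weight only, so nothing is jamming. I'll continue straight up.

{"method": "step_arm", "body": {
  "deltas": [
    [[0,0,0,0,0,-0.005,20],[0,0,0,0,0,-0.011,20],[0,0,0,0,0,-0.02,20],[0,0,0,0,0,-0.035,20],[0,0,0,0,0,-0.055,20],[0,0,0,0,0,-0.075,20],[0,0,0,0,0,-0.085,20],[0,0,0,0,0,-0.085,20]]
  ]
}}

```text
time: 10.3
ee_pos: [0.4951, -0.2348, 0.3242]
eef_rot: [0.666, 0.746, 0.0, 0.0]
ft_force: [-0.9, -0.6, -4.1]
width: 0.0296
grip_force: 25.0
```

```bash
python3 - <<'E'
from h import *
s,c=snap("wrist","pics/w3.png");pickle.dump((s,c),open("w3.pkl","wb"));print(s["ee_pos"],s["ft_force"],s["torque"])
for a in (.0,.3,.45,.6,.8,1): print((np.array([.494,-.235])*(1-a)+a*np.array([.5076,.2013])))
delta([.5076,.201,s["ee_pos"][2]],0.8)
E
```

```text
[ 0.4951 -0.2348  0.3242] [-0.924  -0.6489 -4.056 ] [-0.1112 -0.0188 -0.0214]
[ 0.494 -0.235]
[ 0.4981 -0.1041]
[ 0.5001 -0.0387]
[0.5022 0.0268]
[0.5049 0.114 ]
[0.5076 0.2013]
[ 0.     -0.0002  0.0981] [ 0.4315  0.0615 -0.0007]
```

View pics/w3.png

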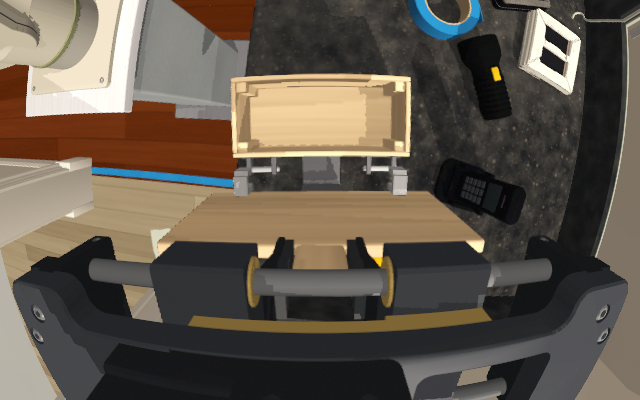

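The lid is clear of the pins and held upright. I'll carry it to the rack.

{"method": "step_arm", "body": {
  "deltas": [
    [[0,0,0.0,0.006,0.001,0,20],[0,0,0.005,0.02,0.003,0,20],[0,0,0.01,0.042,0.006,0,20],[0,0,0.02,0.072,0.01,0,20],[0,0,0.03,0.105,0.015,0,20],[0,0,0.04,0.14,0.02,0,20],[0,0,0.05,0.175,0.025,0,20],[0,0,0.055,0.21,0.03,0,20],[0,0,0.06,0.245,0.035,0,20],[0,0,0.07,0.28,0.04,0,20],[0,0,0.08,0.315,0.045,0,20],[0,0,0.085,0.35,0.05,0,20],[0,0,0.09,0.38,0.054,0,20],[0,0,0.095,0.405,0.058,0,20],[0,0,0.098,0.422,0.06,0,20],[0,0,0.098,0.429,0.061,0,20],[0,0,0.098,0.431,0.061,0,20],[0,0,0.098,0.431,0.061,0,20],[0,0,0.098,0.431,0.061,0,20]]
  ]
}}

```text
time: 12.72
ee_pos: [0.5074, 0.1996, 0.3237]
eef_rot: [0.703, 0.712, 0.0, 0.0]
ft_force: [0.5, 1.1, -2.9]
width: 0.0292
grip_force: 25.0
```

```bash
python3 - <<'E'
from h import *
s,c=snap("wrist","pics/w4.png");pickle.dump((s,c),open("w4.pkl","wb"));print(s["ee_pos"],s["ft_force"],s["torque"])
i=cv2.imread("pics/w4.png")[60:300,130:510];cv2.imwrite("pics/w4c.png",cv2.resize(i,None,fx=2,fy=2,interpolation=cv2.INTER_CUBIC))
E
```

```text
[0.5074 0.1996 0.3237] [ 0.4845  1.1175 -2.8797] [-0.0381  0.0427  0.0179]
```

View pics/w4c.png

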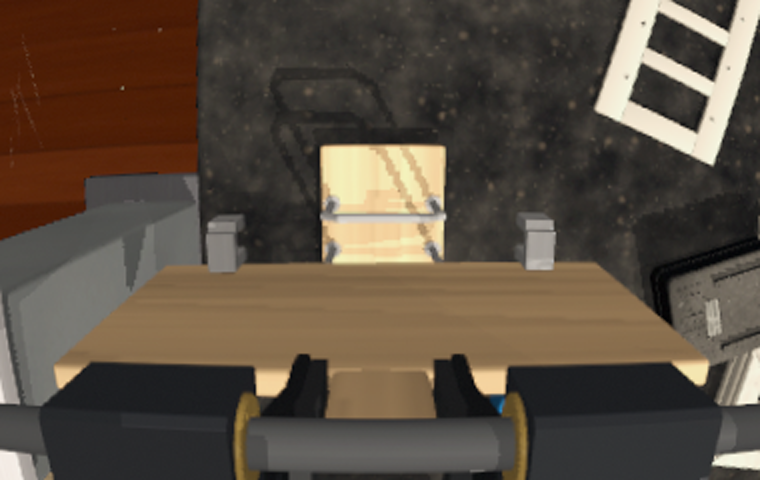

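The crop shows the rack base's far edge at (320..445,146). The hoop feet are at rows ~204 and ~249, and the lid's lower edge is at row 262.

```bash
python3 - <<'E'
from h import *
s,c=pickle.load(open("w4.pkl","rb"))
f=lambda u,v,z:wat(s,c,130+u/2,60+v/2,z)
print("base far",f(320,147,.012),f(445,147,.012))
print("feet1",f(331,206,.012),f(436,206,.012)); print("feet2",f(331,251,.012),f(434,251,.012))
print("hoop top",f(382,216,.088),f(382,216,.1))
print("lid bottom",f(165,263,.1715),f(600,263,.1715)); print("lid top",f(55,363,.2955),f(705,363,.2955))
E
```

```text
base far [0.4634 0.2583 0.012 ] [0.5541 0.2595 0.012 ]
feet1 [0.4715 0.2148 0.012 ] [0.5487 0.2158 0.012 ]
feet2 [0.4714 0.181  0.012 ] [0.5482 0.182  0.012 ]
hoop top [0.5086 0.2187 0.088 ] [0.5085 0.2204 0.1   ]
lid bottom [0.3991 0.2071 0.1715] [0.6185 0.2099 0.1715]
lid top [0.4021 0.202  0.2955] [0.6127 0.2046 0.2955]
```

{"method": "step_arm", "body": {
  "deltas": [
    [[0,0,0,-0.001,0,0.005,20],[0,0,0,-0.002,0,0.02,20],[0,0,0,-0.002,0,0.04,20],[0,0,0,-0.002,0,0.06,20],[0,0,0,-0.002,0,0.075,20],[0,0,0,-0.002,0,0.09,20],[0,0,0,-0.002,0,0.1,20],[0,0,0,-0.002,0,0.1,20]]
  ]
}}

```text
time: 13.78
ee_pos: [0.507, 0.1983, 0.2229]
eef_rot: [0.702, 0.712, -0.001, -0.0]
ft_force: [-0.4, 0.1, -3.0]
width: 0.0298
grip_force: 25.0
```

{"method": "step_arm", "body": {
  "deltas": [
    [[0,0,0,0,0,0.01,20],[0,0,0,0,0,0.02,20],[0,0,0,0,0,0.03,20],[0,0,0,0,0,0.04,20],[0,0,0,0,0,0.047,20],[0,0,0,0,0,0.05,20],[0,0,0,0,0,0.05,20]]
  ]
}}

```text
time: 14.65
ee_pos: [0.5073, 0.1984, 0.1735]
eef_rot: [0.702, 0.712, 0.0, -0.0]
ft_force: [0.2, 0.1, -4.4]
width: 0.0299
grip_force: 25.0
```

{"method": "step_arm", "body": {
  "deltas": [
    [[0,0,0,0,0,0.001,20],[0,0,0,0,0,0.002,20],[0,0,0,0,0,0.003,20],[0,0,0,0,0,0.003,20]]
  ]
}}

```text
time: 15.15
ee_pos: [0.5072, 0.1984, 0.1705]
eef_rot: [0.702, 0.712, -0.0, -0.0]
ft_force: [-0.1, -0.3, -2.7]
width: 0.0298
grip_force: 25.0
```

{"method": "step_arm", "body": {
  "deltas": [
    [[0,0,0,0,0,0.001,20],[0,0,0,0,0,0.002,20],[0,0,0,0,0,0.002,20]]
  ]
}}

```text
time: 15.52
ee_pos: [0.5074, 0.1984, 0.1686]
eef_rot: [0.702, 0.712, 0.0, 0.0]
ft_force: [0.7, 0.0, -1.8]
width: 0.0294
grip_force: 25.0
```

{"method": "step_arm", "body": {
  "deltas": [
    [[0,0,0,0,0,0.001,20],[0,0,0,0,0,0.001,20]]
  ]
}}

```text
time: 15.78
ee_pos: [0.5076, 0.1987, 0.1685]
eef_rot: [0.702, 0.712, 0.001, -0.0]
ft_force: [-2.1, 0.0, 6.5]
width: 0.0298
grip_force: 25.0
```

{"method": "step_arm", "body": {
  "deltas": [
    [[0,0,0,0,0,0.001,20],[0,0,0,0,0,0.001,20]]
  ]
}}

```text
time: 16.02
ee_pos: [0.5077, 0.1989, 0.1685]
eef_rot: [0.702, 0.712, 0.001, -0.0]
ft_force: [-5.1, -1.3, 14.5]
width: 0.0295
grip_force: 25.0
```

The lid touched down at the expected height. I'll ease off the pressure, then release.

{"method": "step_arm", "body": {
  "deltas": [
    [[0,0,0,0,0,-0.002,20],[0,0,0,0,0,-0.002,20]]
  ]
}}

```text
time: 16.27
ee_pos: [0.5074, 0.1984, 0.1685]
eef_rot: [0.702, 0.712, 0.0, 0.0]
ft_force: [0.3, -0.0, 0.8]
width: 0.0297
grip_force: 25.0
```

{"method": "step_arm", "body": {
  "deltas": [
    [[0,0,0,0,0,0,45],[0,0,0,0,0,0,70],[0,0,0,0,0,0,75],[0,0,0,0,0,0,75],[0,0,0,0,0,0,75],[0,0,0,0,0,0,75],[0,0,0,0,0,-0.01,75],[0,0,0,0,0,-0.03,75],[0,0,0,0,0,-0.06,75],[0,0,0,0,0,-0.1,75],[0,0,0,0,0,-0.14,75],[0,0,0,0,0,-0.14,75]]
  ]
}}

```text
time: 17.77
ee_pos: [0.5085, 0.1987, 0.3125]
eef_rot: [0.702, 0.712, 0.003, 0.001]
ft_force: [-0.3, -0.0, -0.5]
width: 0.0647
grip_force: 0.0
```

```bash
python3 - <<'E'
from h import *
s,c=snap("scene","pics/s2.png");print(s["ee_pos"],s["ft_force"])
a=cv2.resize(cv2.imread("pics/s2.png")[140:300,230:400],None,fx=3,fy=3,interpolation=cv2.INTER_CUBIC)
cv2.imwrite("pics/s2c.png",a)
E
```

```text
[0.5085 0.1987 0.3125] [-0.3236 -0.0218 -0.5352]
```

View pics/s2c.png

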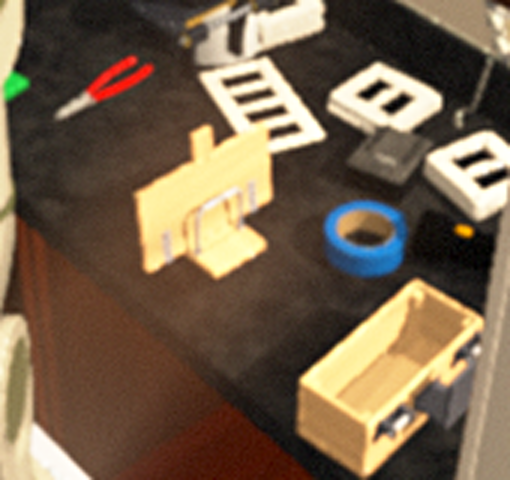

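The lid stands in the slot with its tab up at (203,140), and the near hoop is in front of it. The gripper is well clear and the bystanders haven't moved.

```bash
python3 -c "
from h import *
print(r.close_job())"
```

```text
the job is handed in; nothing more can be done
None
```

The lid is off the bin and standing tab up in the rack slot, the bystanders were left where they lay, and the job is handed in at about 18 s.

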